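Set the tag embosser's number drum to 7 and emboss the tag

ROBOT

A 6-joint arm with a two-finger parallel gripper is mounted at the origin on the work surface. World frame = base frame: x ahead of the robot, y to its left, z up, the work surface at z = 0. Lengths are in mm, angles in rad, forces in N, time in s.
With the tool pointing down it reaches from about 350 to 875 mm from the base axis. Payload 4.2 kg.
Tool frame: the origin (TCP) lies at the very end of the fingers, on their centre line; the grasp point (between the pads) lies 19 mm behind it; z points along the fingers, y is the direction in which the jaws open and shut (so a half turn about z gives the same grasp; the last joint's range is limited). The gripper opens to 85 mm and grips with 20 to 120 N. Pads are 22 mm wide; open, the fingers measure 114 mm over their backs; the gripper's body (76 mm by 85 mm) begins 54 mm behind the grasp point. The pads swing forward as they close: fully open they stand 13 mm farther back than shut.
Start: joints at [1.506, 0.385, 0.008, 0, -1.194, -0.259], TCP at [198.825, 592.51, 231.312] pointing down, gripper open.
Joint ranges: [-3.14, 3.14], [-1.21, 2.06], [-1.07, 1.41], [-3.16, 2.05], [-2.99, -0.16], [-3.1, 3.1]. Speed limits (rad/s): [2.79, 2.79, 3.14, 3.14, 3.14, 3.14].

INTERFACE

Orientations are given as a unit quaternion [x, y, z, w].
In Python, from bench import arm, optics, job gives the robot as it stands.
- The arm moves only by the tool send_rows, never from a script. Its argument "steps" is a list that holds one entry, the list of rows, each a list of 5 numbers: the shift along the tool's x, y, z in cm, then the turn about the tool's z in rad, then the opening, from 0 (shut) to 1 (fully open). A call has 1 to 10 rows; each row shifts and turns the pose as measured when the row begins, along the tool's axes as they then stand; what a row does not reach is not made up. A row lasts 1/12 s, in which the tool goes at most 41.7 mm and 7.16 degrees, less where a joint would pass 70% of its speed; a pose out of reach is approached as far as the arm can. A call with a gripper value outside its range is refused whole. The fingers move at their own pace and stop on an object; the grip force is fixed at half the most. Time passes only in rows, so rows that do not move let the fingers close. It gives the time, the measured TCP pose, the force and the opening at its end, in the units of the state.
- arm.read_state(): the state, without advancing time (a new reading comes with each control period).
- optics.get_image(name): name is "scene" or "top"; returns (picture, depth): 420x560x3 uint8, blue, green, red; 420x560 float32, mm along the optical axis (not along the pixel's ray), 0 where there is no reading.
- optics.get_calibration(name): a dict with "K" (3x3 intrinsics, pixels), "k1" (the pictures are not rectified: a ray, as slopes to the right and down, at radius r is drawn at 1 + k1 r^2 times it, then the intrinsics apply), "rvec" (rotation vector, rad) and "tvec" (3), from world to camera coordinates, as OpenCV has them. Camera axes: x right, y down, z forward; pixel columns grow to the right and rows downward; lengths in mm; the calibration is good to about 2 mm. A picture is of the moment at which its call begins. get_calibration takes no time and is no camera call.
- job.job_done(): hands the job in, once; it reports no verdict.
The state is a dict: "clock": time; "joints": joint angles; "joint_vel": joint speeds; "joint_efforts": joint torques, N m; "position": TCP position; "ee_rot": TCP orientation; "contact_force": force on the tool from outside, world axes, zero at the start; "wrist_torque": the same for the moment, N m; "gripper_width": finger opening in mm.
Only numpy, scipy, OpenCV 4.12 (cv2) and the standard library are available. Lean on these libraries where they do the work, as an engineer would, in place of code of your own. Each camera call takes 0.05 s, during which the arm holds its last target. There are 200 camera calls.

TASK

Set the green tag embosser's number drum to 7: roll its black rubber tyre round with a light, shut fingertip, never bearing on it with more than 20 newtons, until the 7 clicks into the middle of the small window, and lift the finger off. Then push the red press cap right down to its stop, without hammering it, hold it there for half a second and let it come all the way back up; never work the cap while another number shows, because that spoils the tag. Leave the other things on the table where they are.

Things in the scene. Friction and masses are not known exactly. Their poses are not given: they have to be found in the camera images.
- embosser: Green bench tag embosser bolted down, housing 137 x 184 mm (x, y) on a dark foot 170 x 200 mm; flat cover top 125 mm above the table. Origin: centre of its underside; at yaw 0 its x points away from the robot, y to the left. From its right (-y) to its left lie the tyre slot, the number window and the press cap. A blank tag is already clamped in the guide through its foot.
- wheel_axis (a point): Point on the drum's axle (along the embosser's y) in the middle of the tyre's width, 78 mm above the table, at x 0, y -64 mm in the embosser frame. The black tyre round it has radius 58 mm and width 28 mm.
- window (a point): Middle of the number that shows in the window: on the white number band's top, 120 mm above the table, 5 mm below the cover top; x 0, y -24 mm in the embosser frame. The window is a steel-framed opening 24 x 24 mm in the cover, facing up.
- seven (a point): Middle of the figure 7 on the number band (radius 42 mm, on the same drum as the tyre). It coincides with window when 7 is set.
- drum (a joint): Turn of the drum with tyre and numbers (rad), endless. Grows when the tyre's top moves along the embosser's +x. 0 shows number 0, each +0.628 the next higher: 7 shows at 4.398 or -1.885. Let go, it clicks to the nearest number by a sprung roller. Figures black on white, 18 mm high, their tops point to +x, the next higher lies on the -x side.
- cap_top (a point): Centre of the flat top of the red round press cap, diameter 36 mm, 162 mm above the table when up; x 0, y 54 mm in the embosser frame. It sits in a steel collar 48 mm across whose rim is 137 mm above the table.
- press (a joint): How far the press cap is pushed down (m): 0 up, 0.012 at its stop. Its spring needs 5 N to start and 11 N at the stop, and brings it back up. A push of more than 40 N is hammering it.
- jug_a: Clear plastic jug, 108 mm across, 175 mm high, handle on its +y side reaching 94 mm from its axis. Origin: centre of its underside. Leave alone.
- jug_b: Second jug, the same. Leave alone.
- pot: Clay pot 124 mm across, 105 mm high. Origin: centre of its underside. Leave alone.
- cup: Steel measuring cup 76 mm across, 60 mm high, with a bar handle reaching 120 mm along its +y. Origin: centre of its underside. Leave alone.
- funnel: Orange hard silicone funnel, mouth down, 100 mm across, 100 mm high. Origin: centre of its mouth on the table. Leave alone.
- tag_tray: Small wooden tray with aluminium tags, 130 x 90 x 40 mm. Origin: centre of its underside. Leave alone.
- tyre_top (a point): Fixed point where the tyre's top stands on average, 136 mm above the table, straight above the axle point. The tyre shows in a cover slot 76 mm long (x), 34 mm wide, on average 11 mm proud. It is hard (1 mm more adds 10 to 20 N) and worn 2 mm out of true, high spot anywhere: its top rises and sinks as it turns. Leaving a click takes 5 N along the rim: a push under 6 N may slip, 9 to 14 N rolls it.

How it is judged (in metres and radians):
On the way, in this order (a step that is already met when the one before it is completed fails the run):
1. 7 stands in the middle of the window and the finger is off the drum (distance between seven and window below 0.004 m and contact force between each of the arm, the fingers and drum below 0.2 N and velocity of joint drum between -0.1 and 0.1 rad/s), for 0.2 s.
2. with 7 in the window the press cap is held down at its stop (distance between seven and window below 0.004 m and value of joint press above 0.011 m), for 0.3 s.
At the end, for the whole second after the job is handed in: 7 stands within 4 mm of the middle of the window, at rest, and the press cap is back up (within 1 mm) after having been held down within 1 mm of its stop (distance between seven and window below 0.004 m and value of joint press below 0.001 m and velocity of joint drum between -0.1 and 0.1 rad/s); the robot touches nothing.
It fails at once if the tyre is pressed or pinched with more than 20 N (contact force between any of the fingers, the arm and drum above 20 N).
It fails at once if the press cap is pushed down while 7 is not in the window (value of joint press above 0.004 m and distance between seven and window above 0.006 m).
It fails at once if the press cap is hammered with more than 40 N (contact force between any of the fingers, the arm and press above 40 N).
It fails at once if another thing on the table is moved by more than 30 mm (distance of any of jug_a, jug_b, pot, cup, funnel, tag_tray from where it was at the start of the episode above 0.03 m).
It also fails if it takes over 67 s, if anything falls off the work surface, if the arm or the gripper's body presses on something with over 40 N, if the wrist force passes 120 N, or if a joint passes its speed limit or range.

## Working session

There is one attempt and no reset: what is moved stays moved. The work goes in short steps, Python scripts to look and compute and a tool call to move; the robot and the scene stay as the last step left them, time stands still between calls to the robot, and variables do not carry over. Pictures are saved under pics/ and viewed, about 8 in all and at most 12, crops included, and the job is handed in when it is done.

Besides the shell and the picture viewer there is one more tool, called in YAML: its name, and indented under it one key for each argument. send_rows: Moves the arm, as the interface text tells. Its arguments: {"type":"object","properties":{"steps":{"type":"array","items":{"type":"array","items":{"type":"array","items":{"type":"number"}}}}},"required":["steps"]}

```bash
ls -la && mkdir -p pics && python3 - <<'E'
from bench import arm, optics, job
import cv2
print(arm.read_state())
for n in("scene","top"):
    im,d=optics.get_image(n); cv2.imwrite(f"pics/{n}0.png",im)
    print(n,optics.get_calibration(n))
E
```

```text
total 12
drwxr-xr-x  3 agent agent 4096 Dec  4 22:19 .
drwxr-xr-x 23 root  root  4096 Dec  4 22:19 ..
drwxr-xr-x  2 agent agent 4096 Dec  4 22:19 pics
{'clock': 0.0, 'joints': array([ 1.50561269e+00,  3.85556444e-01,  6.63966634e-03, -5.20619004e-04,
       -1.19399377e+00, -2.58605970e-01]), 'joint_vel': array([-0.00043027,  0.00085117, -0.00023802, -0.00059576,  0.00083305,
       -0.00177877]), 'joint_efforts': array([ 3.67905059e-04, -3.92288125e+01,  1.88397092e+01,  4.18604717e+00,
       -4.74438944e-03, -2.10595765e-06]), 'position': array([198.63798629, 591.98288796, 230.22385614]), 'ee_rot': array([ 9.86907570e-01, -1.61283205e-01, -1.38740497e-04,  1.07553472e-03]), 'contact_force': array([ 1.18326818, -0.28840903,  0.04498272]), 'wrist_torque': array([ 0.03802666,  0.01080279, -0.01895836]), 'gripper_width': 85.53913050451449}
scene {'K': array([[400.64585073,   0.        , 278.32125926],
       [  0.        , 400.64585073, 208.7044004 ],
       [  0.        ,   0.        ,   1.        ]]), 'k1': -0.01215086596357973, 'rvec': array([ 0.71695047,  2.51299336, -1.25936948]), 'tvec': array([ 469.9941645 ,  -84.6859615 , 1304.00415532])}
top {'K': array([[421.21242691,   0.        , 281.16492897],
       [  0.        , 421.21242691, 209.85954474],
       [  0.        ,   0.        ,   1.        ]]), 'k1': -0.10056469775894676, 'rvec': array([ 2.14154515, -2.13393498,  0.21839725]), 'tvec': array([  -7.13244263,  587.77277801, 1260.13521247])}
```

View pics/scene0.png

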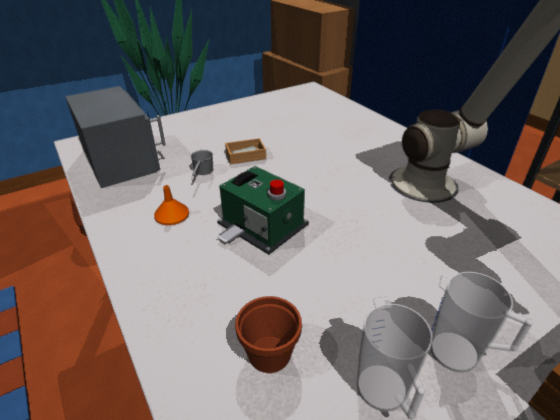

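View pics/top0.png

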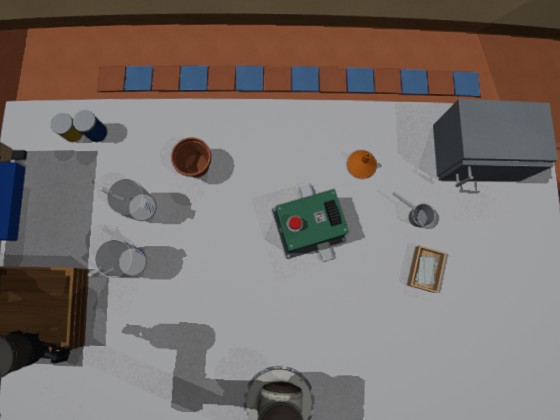

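The scene view shows the embosser (cap about (277,187), window (255,184), tyre (243,178)). The top view has the cap at about (295,223), the window at (320,216) and the tyre at (333,212), with the arm clear on the left. Next I'll measure these points in both views.

```bash
cat > h.py <<'E'
from bench import arm, optics, job
import cv2, numpy as np
def cal(n):
    c=optics.get_calibration(n); R=cv2.Rodrigues(c["rvec"])[0]; return c["K"],np.array([c["k1"],0,0,0,0.]),R,c["tvec"],c["rvec"]
def und(n,uv):
    K,D,R,t,r=cal(n); return cv2.undistortPoints(np.float64(uv).reshape(-1,1,2),K,D)[:,0]
def at_z(n,uv,z):
    K,D,R,t,r=cal(n); p=und(n,uv); d=np.c_[p,np.ones(len(p))]@R; c=-R.T@t
    return c+d*((z-c[2])/d[:,2])[:,None]
def tri(a,b):
    P=[np.c_[cal(n)[2],cal(n)[3]] for n in("top","scene")]
    X=cv2.triangulatePoints(P[0],P[1],und("top",a).T,und("scene",b).T); return (X[:3]/X[3]).T
def proj(n,X):
    K,D,R,t,r=cal(n); return cv2.projectPoints(np.float64(X).reshape(-1,1,3),r,t,K,D)[0][:,0]
def blob(m):
    k,l,s,c=cv2.connectedComponentsWithStats(m.astype(np.uint8)); i=1+np.argmax(s[1:,4]); return c[i],s[i],l==i
E
python3 - <<'E'
from h import *
cs={}
for n,(x0,y0,x1,y1) in dict(top=(255,175,365,275),scene=(205,155,315,255)).items():
    im,d=optics.get_image(n); h=cv2.cvtColor(im,cv2.COLOR_BGR2HSV)
    R=np.zeros(d.shape,bool);R[y0:y1,x0:x1]=1
    red=R&((h[...,0]<8)|(h[...,0]>172))&(h[...,1]>150)&(h[...,2]>70)
    c,s,m=blob(red); cs[n]=c; print(n,"red",c,s,"depth",np.median(d[m]))
    gr=R&(abs(h[...,0]-75)<20)&(h[...,1]>120); c,s,m=blob(gr); print("green",c,s)
    if n=="top":
        # 3d cloud from depth, cover top
        v,u=np.nonzero(R&(d>0)); K,D,Rr,t,r=cal(n); p=und(n,np.c_[u,v]); X=(np.c_[p,np.ones(len(p))]*d[v,u][:,None]-t)@Rr
        k=(X[:,2]>110)&(X[:,2]<131)
        print("cover z",np.median(X[k,2]),k.sum()); print(cv2.minAreaRect(np.float32(X[k,:2])))
        k=X[:,2]>150; print("cap",X[k].mean(0),k.sum())
    cv2.imwrite(f"pics/{n}_c.png",cv2.resize(im[y0:y1,x0:x1],None,fx=5,fy=5,interpolation=cv2.INTER_CUBIC))
print("cap tri",tri(cs["top"],cs["scene"]),at_z("top",cs["top"],160))
E
```

```text
top red [294.83783784 222.5045045 ] [289 217  12  12 111] depth 1197.3577
green [309.64028412 220.97108067] [ 276  191   72   61 1971]
cover z 125.40416788562347 2531
((549.6600952148438, -94.64695739746094), (140.60267639160156, 186.47996520996094), 16.605018615722656)
cap [533.2419813  -42.59669494 161.35891428] 127
scene red [276.75       186.41666667] [270 180  14  15 168] depth 1009.3266
green [229.35714286 204.23809524] [222 196  18  20  84]
cap tri [[532.28062089 -41.22992679 151.00362039]] [[531.96286751 -41.50642662 160.        ]]
```

View pics/top_c.png

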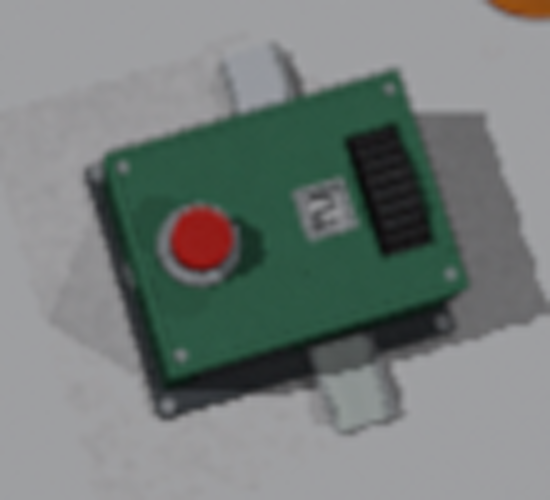

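View pics/scene_c.png

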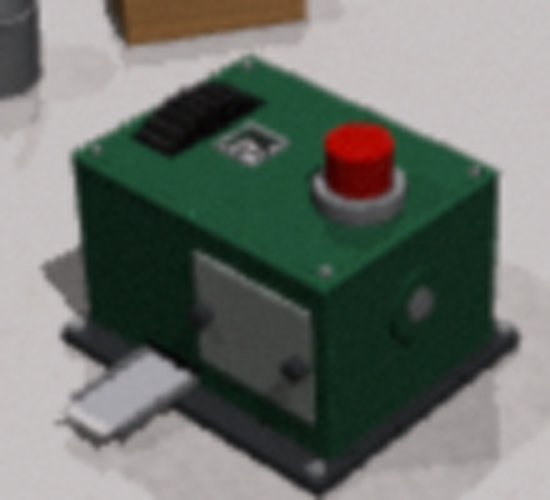

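The top crop shows the red cap at about (203,238) in crop pixels, the window at (322,208), the ribbed tyre at (390,190) and the cover corners. The yaw is about +16°, and the figure is too small to read as it is. I'll fit the embosser's pose from the corners and rectify the window from both views.

```bash
python3 - <<'E'
from h import *
top=np.float64([(105,160),(398,70),(467,287),(168,380)])/5+np.array([255,175])-.4
X=at_z("top",top,125)
L=np.float64([(68.5,92),(68.5,-92),(-68.5,-92),(-68.5,92)])
c=X[:,:2].mean(0); A=X[:,:2]-c
yaw=np.arctan2((L[:,0]*A[:,1]-L[:,1]*A[:,0]).sum(),(L*A).sum())
print("corners",X.round(1).tolist(),"sides",[np.linalg.norm(A[i]-A[i-1]).round(1) for i in range(4)])
Rz=np.array([[np.cos(yaw),-np.sin(yaw)],[np.sin(yaw),np.cos(yaw)]])
print("c",c,"yaw",yaw,np.degrees(yaw),"resid",(A-L@Rz.T).round(1).tolist())
W=lambda x,y,z:np.r_[c+Rz@[x,y],z]
for n,p in dict(cap=(0,54,160),win=(0,-24,120),tyre=(0,-64,136)).items():
    print(n,W(*p),"top px",proj("top",W(*p))[0],"scene",proj("scene",W(*p))[0])
out=[]
for n in("top","scene"):
    im=np.mean([optics.get_image(n)[0].astype(float) for _ in range(6)],0).astype(np.uint8)
    g=np.arange(28,-28,-.2); h=np.arange(10,-90,-.2)   # rows x down, cols y
    gx,gy=np.meshgrid(g,h,indexing="ij")
    P=np.c_[np.c_[gx.ravel(),gy.ravel()]@Rz.T+c,np.full(gx.size,121.)]
    m=proj(n,P).reshape(*gx.shape,2).astype(np.float32)
    out.append(cv2.remap(im,m[...,0],m[...,1],cv2.INTER_CUBIC))
cv2.imwrite("pics/rect.png",cv2.normalize(np.vstack(out),None,0,255,cv2.NORM_MINMAX))
np.savez("pose.npz",c=c,yaw=yaw)
E
```

```text
corners [[584.4, 13.1, 125.0], [640.2, -161.7, 125.0], [509.8, -199.7, 125.0], [454.8, -23.9, 125.0]] sides [np.float64(134.7), np.float64(183.4), np.float64(135.8), np.float64(184.2)]
c [547.28550918 -93.05413275] yaw 0.29702808363808897 17.01845558932132 resid [[-1.5, -1.9], [0.4, -0.7], [1.1, 1.4], [-0.0, 1.2]]
cap [531.480804   -41.41876412 160.        ] top px [294.80779858 222.67182507] scene [276.45012271 183.23617632]
win [ 554.3098226  -116.00318548  120.        ] top px [319.21489962 217.16638965] scene [254.88391845 185.29286346]
tyre [ 566.01701162 -154.25160669  136.        ] top px [332.7795877  212.39860807] scene [244.07024032 175.07805661]
```

View pics/rect.png

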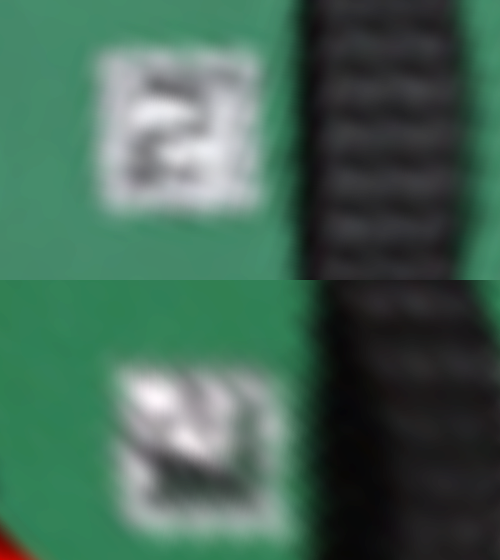

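The pose is consistent: sides are 135 × 184 mm, yaw is 0.297 and the cap agrees to 1 mm. The rectified window looks like a "2", which I'll confirm by how the figures change. While I move the arm over, I'll also run a template comparison.

send_rows:
  steps:
    - [[2.7,2.8,-0.3,0,0],[2.7,2.8,-0.3,0,0],[2.7,2.8,-0.3,0,0],[2.7,2.8,-0.3,0,0],[2.7,2.8,0,0,0],[2.7,2.8,0,0,0],[2.7,2.8,0,0,0],[2.7,2.8,0,0,0],[2.7,2.8,0,0,0],[2.7,2.8,0,0,0]]

```text
clock: 1.63
position: [369.6, 233.4, 242.7]
ee_rot: [0.988, -0.155, 0.002, -0.002]
contact_force: [1.2, 0.6, 0.2]
gripper_width: 0.1
```

```bash
cat > dig.py <<'E'
from h import *
q=np.load("pose.npz"); C=q["c"]; a=float(q["yaw"]); Rz=np.array([[np.cos(a),-np.sin(a)],[np.sin(a),np.cos(a)]])
def scores():
    # rectify each view, compare with blurred digit renders
    tot=np.zeros(10)
    for n,sig in(("top",7),("scene",7)):
        im=np.mean([cv2.cvtColor(optics.get_image(n)[0],cv2.COLOR_BGR2GRAY).astype(float) for _ in range(3)],0)
        g=np.arange(14,-14,-.25); gx,gy=np.meshgrid(g,g-24,indexing="ij")
        P=np.c_[np.c_[gx.ravel(),gy.ravel()]@Rz.T+C,np.full(gx.size,120.)]
        m=proj(n,P).reshape(*gx.shape,2).astype(np.float32)
        r=cv2.remap(im.astype(np.float32),m[...,0],m[...,1],cv2.INTER_CUBIC)
        r=r[6:-6,6:-6]
        for k in range(10):
            best=-1
            for font in(cv2.FONT_HERSHEY_SIMPLEX,cv2.FONT_HERSHEY_DUPLEX):
              for sx in(.8,1,1.2):
                t=np.full((72,int(72)),255,np.uint8)
                s=3.3; (w,h),_=cv2.getTextSize(str(k),font,s,8)
                cv=np.full((h+20,w+20),255,np.uint8); cv2.putText(cv,str(k),(10,h+10),font,s,0,10,cv2.LINE_AA)
                ys,xs=np.nonzero(cv<128); cv=cv[ys.min():ys.max()+1,xs.min():xs.max()+1]
                cv=cv2.resize(cv,(int(44*sx) if k!=1 else 20,72))
                t=cv2.copyMakeBorder(cv,6,6,10,10,cv2.BORDER_CONSTANT,value=255)
                t=cv2.GaussianBlur(t,(0,0),4.5).astype(np.float32)
                if t.shape[0]>r.shape[0] or t.shape[1]>r.shape[1]: continue
                best=max(best,cv2.matchTemplate(r.astype(np.float32),t,cv2.TM_CCOEFF_NORMED).max())
            tot[k]+=best/2
    return tot.round(2)
if __name__=="__main__": print(scores())
E
python3 dig.py
```

```text
[0.1  0.21 0.27 0.23 0.3  0.13 0.13 0.38 0.15 0.11]
```

send_rows:
  steps:
    - [[2.8,3.05,0,0,0],[2.8,3.05,0,0,0],[2.8,3.05,0,0,0],[2.8,3.05,0,0,0],[2.8,3.05,0,0,0],[2.8,3.05,0,0,0],[2.8,3.05,0,0,0],[2.8,3.05,0,0,0],[2.8,3.05,0,0,0],[2.8,3.05,0,0,0]]

```text
clock: 2.77
position: [558.8, -126.4, 241.8]
ee_rot: [0.991, -0.13, 0.003, -0.004]
contact_force: [0.9, 1.4, -0.1]
gripper_width: 0.3
```

send_rows:
  steps:
    - [[0,0,0.7,-0.12,0],[0,0,0.7,-0.12,0],[0,0,0.7,-0.12,0],[0,0,0.7,-0.12,0],[0,0,0.7,-0.12,0],[0,0,0.7,0,0],[0,0,0.7,0,0],[0,0,0,0,0]]

```text
clock: 3.43
position: [569.2, -122.8, 184.7]
ee_rot: [0.983, 0.181, 0.002, -0.002]
contact_force: [-1.2, 1.0, -0.1]
gripper_width: -0.1
```

```bash
cat > loc.py <<'E'
from h import *
from scipy.spatial.transform import Rotation as Ro
q=np.load("pose.npz"); C=q["c"]; a=float(q["yaw"])
s=arm.read_state(); p=s["position"]; R=Ro.from_quat(s["ee_rot"]).as_matrix()
d=p[:2]-C; e=np.array([d[0]*np.cos(a)+d[1]*np.sin(a),-d[0]*np.sin(a)+d[1]*np.cos(a)])
print("clock",s["clock"],"embosser-frame TCP",e.round(1),"z",p[2].round(1),"toolx yaw - emb yaw",(np.arctan2(R[1,0],R[0,0])-a).round(3),"tilt",R[:2,2].round(3),"F",s["contact_force"].round(2),"joints",s["joints"].round(2),"w",s["gripper_width"].round(1))
E
python3 loc.py
```

```text
Traceback (most recent call last):
  File "loc.py", line 6, in <module>
    print("clock",s["clock"],"embosser-frame TCP",e.round(1),"z",p[2].round(1),"toolx yaw - emb yaw",(np.arctan2(R[1,0],R[0,0])-a).round(3),"tilt",R[:2,2].round(3),"F",s["contact_force"].round(2),"joints",s["joints"].round(2),"w",s["gripper_width"].round(1))
                                                                                                                                                                                                                                      ^^^^^^^^^^^^^^^^^^^^^^^^
AttributeError: 'float' object has no attribute 'round'
```

send_rows:
  steps:
    - [[0,0,0,0.067,0],[-0.95,0.97,0.5,0,0],[-0.95,0.97,0.5,0,0],[-0.95,0.97,0.5,0,0],[0,0,0.6,0,0],[0,0,0.6,0,0],[0,0,0.5,0,0],[0,0,0,0,0]]

```text
clock: 4.1
position: [548.7, -161.0, 149.3]
ee_rot: [0.989, 0.146, 0.002, -0.002]
contact_force: [0.2, -0.3, -0.2]
gripper_width: -0.2
```

```bash
sed -i 's/s\["gripper_width"\].round(1)/s["gripper_width"]/' loc.py && python3 loc.py
```

```text
clock 4.1 embosser-frame TCP [-18.5 -65.4] z 149.3 toolx yaw - emb yaw -0.005 tilt [0.003 0.005] F [ 0.18 -0.35 -0.19] joints [-0.    0.37 -0.24 -0.01 -0.96  1.87] w -0.166297179086954
```

send_rows:
  steps:
    - [[0.1,-0.05,0.25,0,0],[0.1,-0.05,0.25,0,0],[0,0,0.25,0,0],[0,0,0.15,0,0],[0,0,0.05,0,0],[0,0,0.03,0,0],[0,0,0.03,0,0],[0,0,0.03,0,0]]

```text
clock: 4.77
position: [551.8, -158.5, 138.2]
ee_rot: [0.989, 0.147, 0.003, -0.002]
contact_force: [-0.6, -0.5, -0.2]
gripper_width: -0.0
```

send_rows:
  steps:
    - [[0,0,0.03,0,0],[0,0,0.03,0,0],[0,0,0.03,0,0],[0,0,0.03,0,0],[0,0,0.03,0,0]]

```text
clock: 5.18
position: [552.1, -158.5, 137.5]
ee_rot: [0.989, 0.147, 0.003, -0.002]
contact_force: [-1.5, 1.2, 2.4]
gripper_width: -0.1
```

send_rows:
  steps:
    - [[0,0,0.03,0,0],[0,0,0.03,0,0],[0,0,0.03,0,0],[0,0,0.03,0,0],[0,0,0.03,0,0],[0,0,0.03,0,0]]

```text
clock: 5.68
position: [552.2, -158.5, 137.3]
ee_rot: [0.989, 0.147, 0.004, -0.001]
contact_force: [-1.7, 2.5, 4.4]
gripper_width: -0.3
```

send_rows:
  steps:
    - [[0,0,0.06,0,0],[0,0,0.06,0,0],[0,0,0.06,0,0],[0,0,0.06,0,0],[0,0,0.06,0,0],[0,0,0.06,0,0]]

```text
clock: 6.18
position: [552.4, -158.6, 137.2]
ee_rot: [0.989, 0.148, 0.004, -0.001]
contact_force: [-2.2, 1.6, 5.4]
gripper_width: 0.1
```

send_rows:
  steps:
    - [[0,0,0.1,0,0],[0,0,0.1,0,0],[0,0,0.1,0,0],[0,0,0.1,0,0],[0,0,0.1,0,0]]

```text
clock: 6.6
position: [552.5, -158.6, 137.1]
ee_rot: [0.989, 0.149, 0.005, 0.0]
contact_force: [-3.7, 2.3, 7.7]
gripper_width: -0.2
```

send_rows:
  steps:
    - [[0.05,0,0.13,0,0],[0.1,0,0.13,0,0],[0.15,0,0.13,0,0],[0.15,0,0.13,0,0]]

```text
clock: 6.93
position: [553.4, -158.4, 137.0]
ee_rot: [0.989, 0.15, 0.002, 0.001]
contact_force: [-6.3, 0.7, 11.4]
gripper_width: -0.0
```

send_rows:
  steps:
    - [[0.25,0,0.12,0,0],[0.3,0,0.12,0,0],[0.3,0,0.12,0,0],[0.3,0,0.12,0,0]]

```text
clock: 7.27
position: [556.2, -157.6, 137.4]
ee_rot: [0.989, 0.15, -0.008, 0.002]
contact_force: [-6.4, 0.7, 10.6]
gripper_width: -0.1
```

send_rows:
  steps:
    - [[0.4,0,0.12,0,0],[0.4,0,0.12,0,0],[0.4,0,0.12,0,0],[0.4,0,0.12,0,0],[0.4,0,0.12,0,0]]

```text
clock: 7.68
position: [572.3, -152.6, 137.5]
ee_rot: [0.989, 0.15, -0.01, 0.003]
contact_force: [-1.2, 2.2, 6.9]
gripper_width: 0.0
```

send_rows:
  steps:
    - [[0.4,0,0.12,0,0],[0.4,0,0.1,0,0],[0,0,-0.4,0,0],[0,0,-0.6,0,0],[-0.5,0,-0.3,0,0],[-1,0,0,0,0],[-1,0,0,0,0],[-1,0,0,0,0]]

```text
clock: 8.35
position: [546.7, -160.3, 148.6]
ee_rot: [0.989, 0.151, -0.009, 0.003]
contact_force: [-0.2, -0.2, -0.2]
gripper_width: -0.3
```

```bash
cat > look.py <<'E'
from h import *
import sys,time
q=np.load("pose.npz"); C=q["c"]; a=float(q["yaw"]); Rz=np.array([[np.cos(a),-np.sin(a)],[np.sin(a),np.cos(a)]])
def rect(n):
    im=np.mean([optics.get_image(n)[0].astype(float) for _ in range(3)],0).astype(np.uint8)
    g=np.arange(16,-16,-.08); gx,gy=np.meshgrid(g,g-24,indexing="ij")
    P=np.c_[np.c_[gx.ravel(),gy.ravel()]@Rz.T+C,np.full(gx.size,120.)]
    m=proj(n,P).reshape(*gx.shape,2).astype(np.float32)
    return cv2.remap(im,m[...,0],m[...,1],cv2.INTER_LANCZOS4)
r=[rect(n) for n in("top","scene")]
np.save(f"pics/r{sys.argv[1]}.npy",np.array(r))
cv2.imwrite(f"pics/w{sys.argv[1]}.png",np.hstack(r))
E
python3 look.py 1; python3 loc.py; python3 dig.py
```

```text
clock 8.65 embosser-frame TCP [-18.4 -64.3] z 149.0 toolx yaw - emb yaw 0.006 tilt [-0.015 -0.008] F [ 0.63 -0.57  0.34] joints [ 0.    0.37 -0.24  0.01 -0.98  1.86] w -0.369875921164566
[0.23 0.37 0.37 0.4  0.36 0.28 0.26 0.35 0.31 0.3 ]
```

View pics/w1.png

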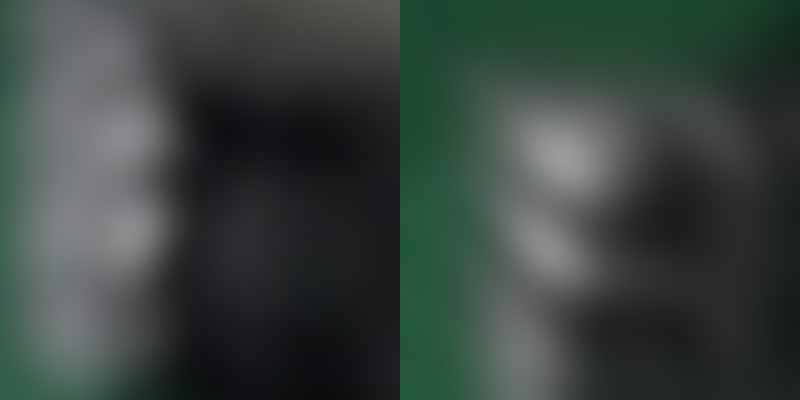

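The fingers cover part of the window, but in both crops two bright lobes open to the left, which fits a "3". So the first stroke went 2→3. Four more strokes of the same kind follow.

send_rows:
  steps:
    - [[0.1,0,0.4,0,0],[0,0,0.4,0,0],[0,0,0.25,0,0],[0,0,0.05,0,0],[0,0,0.05,0,0],[0,0,0.06,0,0],[0,0,0.08,0,0],[0,0,0.08,0,0],[0,0,0.08,0,0]]

```text
clock: 9.7
position: [550.2, -159.5, 136.6]
ee_rot: [0.988, 0.152, -0.008, 0.004]
contact_force: [-1.5, 1.6, 5.4]
gripper_width: -0.1
```

send_rows:
  steps:
    - [[0,0,0.12,0,0],[0.05,0,0.12,0,0],[0.15,0,0.13,0,0],[0.25,0,0.13,0,0],[0.3,0,0.13,0,0],[0.3,0,0.13,0,0]]

```text
clock: 10.2
position: [552.3, -159.0, 136.5]
ee_rot: [0.988, 0.153, -0.016, 0.005]
contact_force: [-8.4, 0.7, 12.1]
gripper_width: -0.0
```

send_rows:
  steps:
    - [[0.35,0,0.12,0,0],[0.4,0,0.12,0,0],[0.4,0,0.12,0,0],[0.4,0,0.12,0,0]]

```text
clock: 10.53
position: [558.5, -157.1, 137.3]
ee_rot: [0.988, 0.153, -0.026, 0.006]
contact_force: [-5.2, 1.2, 9.2]
gripper_width: 0.1
```

send_rows:
  steps:
    - [[0.45,0,0.12,0,0],[0.45,0,0.12,0,0],[0.45,0,0.12,0,0],[0.45,0,0.12,0,0],[0.4,0,0.11,0,0]]

```text
clock: 10.95
position: [581.0, -150.2, 136.0]
ee_rot: [0.988, 0.154, -0.022, 0.007]
contact_force: [3.0, 1.2, 2.2]
gripper_width: -0.1
```

send_rows:
  steps:
    - [[0,0,-0.6,0,0],[-0.5,0.5,-0.6,0,0],[-1.5,3.3,0,0,0],[-1.5,3.5,0,0,0],[-1.5,3.5,0,0,0],[0,0,0,0,0]]

```text
clock: 11.45
position: [564.9, -271.1, 150.7]
ee_rot: [0.987, 0.157, -0.025, 0.007]
contact_force: [0.3, 0.6, 0.1]
gripper_width: 0.1
```

```bash
python3 look.py 2; python3 loc.py; python3 dig.py
```

```text
clock 11.75 embosser-frame TCP [ -31.7 -169.8] z 150.8 toolx yaw - emb yaw 0.025 tilt [-0.047 -0.02 ] F [ 0.32 -0.21 -0.1 ] joints [-0.17  0.47 -0.09  0.03 -1.06  2.04] w -0.1482567273695934
[0.08 0.1  0.09 0.09 0.18 0.09 0.12 0.26 0.08 0.04]
```

View pics/w2.png

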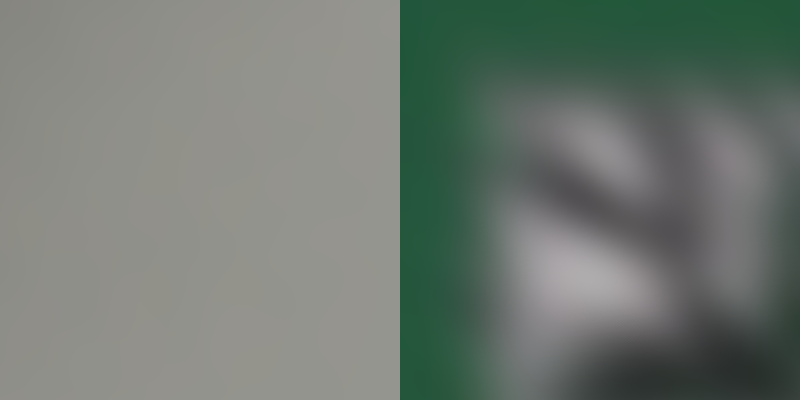

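The arm now covers the top view. The scene crop shows a dark diagonal meeting a stroke at about (680,240), which isn't conclusive. I'll clear the top view once and read the figure properly.

send_rows:
  steps:
    - [[0,3.9,-1,0,0],[0,3.9,-1,0,0],[0,3.9,-1,0,0],[0,3.9,-1,0,0],[0,3.9,-1,0,0],[0,0,0,0,0]]

```text
clock: 12.55
position: [632.0, -450.8, 200.3]
ee_rot: [0.986, 0.165, -0.028, 0.005]
contact_force: [0.1, -0.3, -0.3]
gripper_width: 0.1
```

```bash
python3 look.py 3; python3 loc.py; python3 dig.py; python3 - <<'E'
import cv2,numpy as np
from h import *
q=np.load("pose.npz"); C=q["c"]; a=float(q["yaw"]); Rz=np.array([[np.cos(a),-np.sin(a)],[np.sin(a),np.cos(a)]])
# row 1: now; row 2: start (single stored frames)
now=np.load("pics/r3.npy")
def rect(n,im):
    g=np.arange(16,-16,-.08); gx,gy=np.meshgrid(g,g-24,indexing="ij")
    P=np.c_[np.c_[gx.ravel(),gy.ravel()]@Rz.T+C,np.full(gx.size,120.)]
    m=proj(n,P).reshape(*gx.shape,2).astype(np.float32)
    return cv2.remap(im,m[...,0],m[...,1],cv2.INTER_LANCZOS4)
st=[rect(n,cv2.imread(f"pics/{n}0.png")) for n in("top","scene")]
cv2.imwrite("pics/cmp.png",cv2.resize(np.vstack([np.hstack(st),np.hstack(list(now))]),(600,600)))
E
```

```text
clock 12.85 embosser-frame TCP [ -22.8 -358.8] z 200.6 toolx yaw - emb yaw 0.041 tilt [-0.057 -0.015] F [-0.58 -0.13  0.65] joints [-0.39  0.68  0.43  0.04 -1.36  2.29] w 0.055055525513338095
[0.17 0.53 0.25 0.32 0.41 0.29 0.26 0.37 0.25 0.27]
```

View pics/cmp.png

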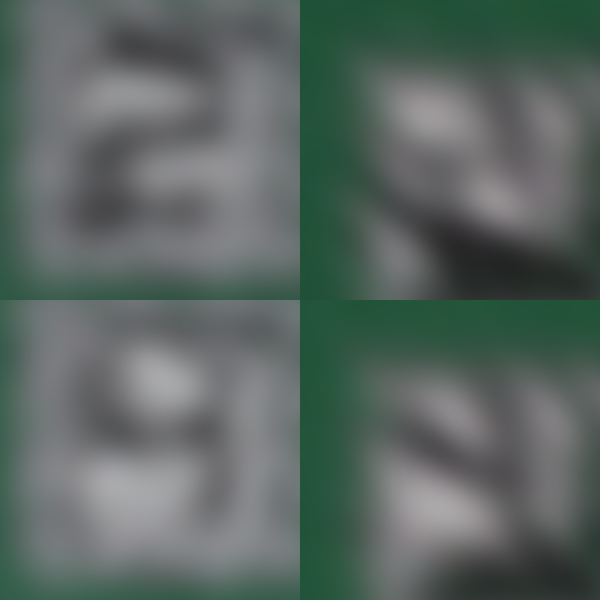

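The upper row (start) reads clearly as "2". The lower row (now) is a "4", with an open top loop on the left, a crossbar and a right stem. Each stroke gives +1, so three more are needed; I'll go back to the tyre.

send_rows:
  steps:
    - [[0,0,0,0.04,0],[0.1,-3.7,0.3,0,0],[0.1,-3.7,0.5,0,0],[0.1,-3.7,0.6,0,0],[0.1,-3.7,0.6,0,0],[0.1,-3.7,0.6,0,0],[0.1,-3.7,0.6,0,0],[0.1,-3.7,0.6,0,0],[0.1,-3.4,0.6,0,0],[0,0,0.2,0,0]]

```text
clock: 13.98
position: [545.7, -152.4, 151.4]
ee_rot: [0.989, 0.144, -0.027, 0.005]
contact_force: [-0.1, -0.6, -0.4]
gripper_width: 0.0
```

```bash
python3 loc.py
```

```text
clock 13.9833 embosser-frame TCP [-18.9 -56.3] z 151.4 toolx yaw - emb yaw -0.007 tilt [-0.053 -0.017] F [-0.12 -0.63 -0.39] joints [ 0.02  0.38 -0.22  0.02 -1.02  1.83] w 0.005959996003547697
```

send_rows:
  steps:
    - [[0.1,0.4,0.4,0,0],[0.1,0.4,0.4,0,0],[0,0,0.35,0,0],[0,0,0.06,0,0],[0,0,0.06,0,0],[0,0,0.06,0,0],[0,0,0.08,0,0],[0,0,0.08,0,0],[0,0,0.08,0,0]]

```text
clock: 14.73
position: [550.9, -162.9, 135.6]
ee_rot: [0.989, 0.143, -0.026, 0.005]
contact_force: [-1.3, 3.3, 6.7]
gripper_width: -0.3
```

send_rows:
  steps:
    - [[0,0,0.11,0,0],[0.1,0,0.11,0,0],[0.25,0,0.11,0,0],[0.35,0,0.11,0,0],[0.4,0,0.11,0,0]]

```text
clock: 15.15
position: [553.6, -162.0, 135.7]
ee_rot: [0.989, 0.144, -0.035, 0.006]
contact_force: [-8.5, -1.2, 10.9]
gripper_width: -0.3
```

send_rows:
  steps:
    - [[0.4,0,0.11,0,0],[0.45,0,0.11,0,0],[0.45,0,0.11,0,0],[0.45,0,0.11,0,0],[0.45,0,0.11,0,0]]

```text
clock: 15.57
position: [565.0, -158.5, 136.5]
ee_rot: [0.989, 0.144, -0.045, 0.007]
contact_force: [-2.2, 1.5, 5.6]
gripper_width: -0.4
```

send_rows:
  steps:
    - [[0.4,0,0.12,0,0],[0.4,0,0.12,0,0],[0.4,0,0.12,0,0],[0.4,0,0.1,0,0]]

```text
clock: 15.9
position: [583.5, -153.0, 134.3]
ee_rot: [0.989, 0.144, -0.04, 0.008]
contact_force: [1.8, 0.6, 1.5]
gripper_width: 0.0
```

send_rows:
  steps:
    - [[0,0,-0.5,0,0],[-0.3,0,-0.5,0,0],[-1,-0.1,0,0,0],[-1,-0.1,0,0,0],[-1,-0.1,0,0,0],[0,0,0.3,0,0],[0,0,0.2,0,0]]

```text
clock: 16.48
position: [545.2, -160.9, 139.8]
ee_rot: [0.989, 0.143, -0.044, 0.007]
contact_force: [0.8, 0.9, -1.1]
gripper_width: -0.1
```

```bash
python3 loc.py
```

```text
clock 16.4833 embosser-frame TCP [-21.8 -64.3] z 139.8 toolx yaw - emb yaw -0.009 tilt [-0.085 -0.027] F [ 0.79  0.89 -1.13] joints [ 0.01  0.41 -0.22  0.03 -1.03  1.83] w -0.06379233291689829
```

send_rows:
  steps:
    - [[0.25,0,0.15,0,0],[0.2,0,0.1,0,0],[0,0,0.06,0,0],[0,0,0.06,0,0],[0,0,0.06,0,0],[0,0,0.08,0,0],[0,0,0.08,0,0],[0,0,0.08,0,0]]

```text
clock: 17.15
position: [549.1, -160.1, 134.5]
ee_rot: [0.988, 0.144, -0.045, 0.008]
contact_force: [-1.6, 2.1, 4.4]
gripper_width: 0.3
```

send_rows:
  steps:
    - [[0,0,0.11,0,0],[0.1,0,0.12,0,0],[0.25,0,0.12,0,0],[0.35,0,0.11,0,0],[0.4,0,0.11,0,0],[0.4,0,0.11,0,0]]

```text
clock: 17.65
position: [552.3, -159.3, 134.7]
ee_rot: [0.988, 0.145, -0.059, 0.01]
contact_force: [-8.4, -0.8, 12.3]
gripper_width: 0.3
```

send_rows:
  steps:
    - [[0.4,0,0.1,0,0],[0.45,0,0.1,0,0],[0.45,0,0.1,0,0],[0.45,0,0.1,0,0],[0.45,0,0.1,0,0]]

```text
clock: 18.07
position: [565.0, -155.4, 135.5]
ee_rot: [0.987, 0.145, -0.069, 0.011]
contact_force: [0.3, 2.6, 4.6]
gripper_width: -0.2
```

send_rows:
  steps:
    - [[0.4,0,0.1,0,0],[0.4,0,0.1,0,0],[0.4,0,0.1,0,0],[0.35,0,0.08,0,0]]

```text
clock: 18.4
position: [583.4, -149.8, 132.4]
ee_rot: [0.987, 0.146, -0.065, 0.012]
contact_force: [-5.1, -0.4, 6.2]
gripper_width: 0.0
```

send_rows:
  steps:
    - [[0,0,-0.6,0,0],[-0.3,0,-0.6,0,0],[-1.2,0,0.1,0,0],[-1.2,0,0.1,0,0],[-1.2,0,0.1,0,0],[-0.2,0,0.2,0,0],[0,0,0.2,0,0]]

```text
clock: 18.98
position: [540.8, -162.5, 141.0]
ee_rot: [0.987, 0.146, -0.068, 0.011]
contact_force: [-0.0, 0.6, -0.2]
gripper_width: 0.2
```

```bash
python3 loc.py
```

```text
clock 18.9833 embosser-frame TCP [-26.5 -64.6] z 141.0 toolx yaw - emb yaw -0.004 tilt [-0.131 -0.042] F [-0.01  0.55 -0.23] joints [ 0.02  0.42 -0.2   0.04 -1.08  1.82] w 0.15381300346657645
```

send_rows:
  steps:
    - [[0.4,0,0.2,0,0],[0.4,0,0.15,0,0],[0,0,0.08,0,0],[0,0,0.06,0,0],[0,0,0.06,0,0],[0,0,0.06,0,0],[0,0,0.08,0,0],[0,0,0.08,0,0]]

```text
clock: 19.65
position: [548.7, -160.7, 133.9]
ee_rot: [0.987, 0.147, -0.07, 0.012]
contact_force: [-1.7, 1.8, 4.3]
gripper_width: 0.0
```

send_rows:
  steps:
    - [[0,0,0.11,0,0],[0.1,0,0.12,0,0],[0.25,0,0.12,0,0],[0.35,0,0.1,0,0],[0.4,0,0.1,0,0],[0.4,0,0.1,0,0]]

```text
clock: 20.15
position: [551.2, -160.0, 134.0]
ee_rot: [0.985, 0.147, -0.085, 0.014]
contact_force: [-8.3, -0.8, 12.6]
gripper_width: -0.1
```

send_rows:
  steps:
    - [[0.4,0,0.09,0,0],[0.45,0,0.09,0,0],[0.45,0,0.09,0,0],[0.45,0,0.09,0,0],[0.45,0,0.09,0,0]]

```text
clock: 20.57
position: [558.3, -157.9, 135.1]
ee_rot: [0.984, 0.147, -0.102, 0.016]
contact_force: [-4.8, 1.7, 10.6]
gripper_width: -0.0
```

send_rows:
  steps:
    - [[0.45,0,0.05,0,0],[0.45,0,0.05,0,0],[0.45,0,0.05,0,0],[0.45,0,0.05,0,0]]

```text
clock: 20.9
position: [575.5, -152.5, 133.3]
ee_rot: [0.984, 0.148, -0.102, 0.017]
contact_force: [1.0, 0.9, 1.5]
gripper_width: -0.2
```

send_rows:
  steps:
    - [[-0.1,0,-0.6,0,0],[-0.2,0.5,-0.8,0,0],[-0.3,3.7,-1,0,0],[-0.3,3.7,-1,0,0],[0,3.9,-1,0,0],[0,3.9,-1,0,0],[0,3.9,-0.5,0,0],[0,3.9,0,0,0],[0,3.9,0,0,0],[0,3,0,0,0]]

```text
clock: 21.73
position: [672.1, -449.8, 200.3]
ee_rot: [0.983, 0.153, -0.102, 0.018]
contact_force: [0.4, -0.3, -0.7]
gripper_width: 0.1
```

```bash
python3 look.py 4; python3 loc.py; python3 dig.py
```

```text
clock 22.0333 embosser-frame TCP [  16.4 -373.8] z 200.3 toolx yaw - emb yaw 0.015 tilt [-0.196 -0.067] F [ 0.51  0.72 -0.5 ] joints [-0.34  0.82  0.64  0.13 -1.56  2.21] w 0.4875749463205591
[0.1  0.5  0.37 0.45 0.24 0.3  0.1  0.51 0.19 0.22]
```

View pics/w4.png

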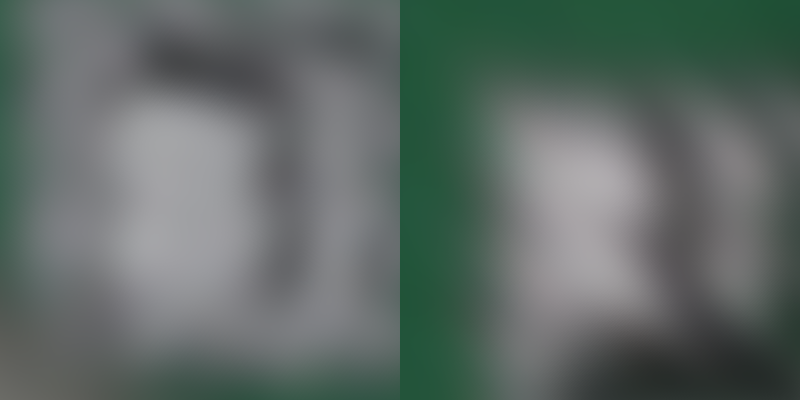

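Picture w4 shows a clear "7": top bar at row ~55, right stem from (285,90) to (285,300). It sits at the same height as the earlier clicked figures, and the count 2→7 agrees. The finger is off, so I'll go to the cap.

send_rows:
  steps:
    - [[-0.2,-3.9,0,0,0],[-0.2,-3.9,0,0,0],[-0.2,-3.9,0,0,0],[-0.2,-3.9,0,0,0],[-0.2,-3.9,0,0,0],[-0.2,-3.9,0,0,0],[-0.2,-3.9,0,0,0],[-0.2,-3.9,0,0,0],[-0.2,-3.9,0,0,0],[-0.2,-3.9,0,0,0]]

```text
clock: 23.17
position: [526.8, -69.1, 198.1]
ee_rot: [0.983, 0.152, -0.103, 0.017]
contact_force: [0.6, -0.3, 0.9]
gripper_width: -0.0
```

```bash
python3 loc.py
```

```text
clock 23.1667 embosser-frame TCP [-12.6  28.9] z 198.1 toolx yaw - emb yaw 0.009 tilt [-0.198 -0.065] F [ 0.65 -0.26  0.86] joints [ 0.19  0.35 -0.16  0.03 -1.27  1.68] w -0.04903687297900247
```

send_rows:
  steps:
    - [[0.2,-0.8,0.6,0,0],[0.2,-0.8,0.6,0,0],[0.2,-0.8,0.6,0,0],[0.2,0,0.5,0,0],[0.1,0,0.2,0,0],[0,0,0,0,0]]

```text
clock: 23.67
position: [521.0, -38.1, 172.8]
ee_rot: [0.982, 0.157, -0.101, 0.017]
contact_force: [0.2, -0.5, -0.9]
gripper_width: -0.2
```

```bash
python3 loc.py
```

```text
clock 23.6667 embosser-frame TCP [-9.  60.3] z 172.8 toolx yaw - emb yaw 0.019 tilt [-0.192 -0.066] F [ 0.17 -0.49 -0.85] joints [ 0.25  0.36 -0.21  0.02 -1.21  1.63] w -0.184720788259671
```

send_rows:
  steps:
    - [[0.08,0.3,0.3,0,0],[0.06,0.3,0.3,0,0],[0.03,0,0.15,0,0],[0.03,0,0.15,0,0],[0.03,0,0.15,0,0],[0.03,0,0.15,0,0],[0.03,0,0.15,0,0],[0.03,0,0.15,0,0]]

```text
clock: 24.33
position: [524.5, -47.2, 159.1]
ee_rot: [0.983, 0.154, -0.101, 0.017]
contact_force: [-2.0, 3.1, 6.7]
gripper_width: 0.1
```

send_rows:
  steps:
    - [[0.03,0,0.18,0,0],[0.03,0,0.18,0,0],[0.03,0,0.2,0,0],[0.03,0,0.2,0,0],[0.03,0,0.2,0,0],[0.03,0,0.2,0,0],[0.03,0,0.2,0,0],[0.03,0,0.2,0,0]]

```text
clock: 25.0
position: [524.5, -47.2, 154.8]
ee_rot: [0.983, 0.155, -0.098, 0.018]
contact_force: [-2.4, 3.4, 8.9]
gripper_width: 0.1
```

send_rows:
  steps:
    - [[0.04,0,0.25,0,0],[0.04,0,0.25,0,0],[0.04,0,0.25,0,0],[0.04,0,0.25,0,0],[0.04,0,0.25,0,0],[0.04,0,0.25,0,0],[0.04,0,0.25,0,0],[0.04,0,0.25,0,0]]

```text
clock: 25.67
position: [524.5, -47.3, 151.2]
ee_rot: [0.983, 0.158, -0.095, 0.02]
contact_force: [-4.5, 2.7, 12.2]
gripper_width: 0.3
```

send_rows:
  steps:
    - [[0.04,0,0.25,0,0],[0.04,0,0.25,0,0],[0.04,0,0.25,0,0],[0.04,0,0.25,0,0],[0.04,0,0.25,0,0],[0.04,0,0.25,0,0],[0.04,0,0.25,0,0],[0.04,0,0.25,0,0]]

```text
clock: 26.33
position: [524.6, -47.3, 151.2]
ee_rot: [0.982, 0.161, -0.091, 0.022]
contact_force: [-4.9, 3.6, 12.5]
gripper_width: 0.1
```

send_rows:
  steps:
    - [[0.05,0,0.32,0,0],[0.05,0,0.36,0,0],[0.05,0,0.36,0,0],[0.05,0,0.36,0,0],[0.05,0,0.36,0,0],[0.05,0,0.36,0,0],[0.05,0,0.36,0,0],[0.05,0,0.36,0,0]]

```text
clock: 27.0
position: [524.6, -47.4, 151.0]
ee_rot: [0.982, 0.166, -0.087, 0.026]
contact_force: [-5.6, 4.5, 17.0]
gripper_width: 0.0
```

The force rose from 12 to 17 N with only 0.2 mm of travel, so the cap is on its stop and has been held there for more than 0.6 s. I'll lift off now.

send_rows:
  steps:
    - [[-0.03,0,-0.2,0,0],[-0.06,0,-0.3,0,0],[-0.08,0,-0.4,0,0],[-0.1,0,-0.6,0,0],[-0.2,0,-1,0,0],[-0.3,0,-1.5,0,0],[-0.3,-3,-1.5,0,0],[-0.3,-3.8,-1,0,0],[0,-3.9,0,0,0],[0,-3.9,0,0,0]]

```text
clock: 27.83
position: [475.5, 89.4, 223.1]
ee_rot: [0.983, 0.159, -0.084, 0.027]
contact_force: [1.1, 0.2, -0.5]
gripper_width: -0.2
```

send_rows:
  steps:
    - [[0,-3.9,0,0,0],[0,-3.9,0,0,0],[0,-3.9,0,0,0],[0,-3.9,0,0,0],[0,-3,0,0,0],[0,0,0,0,0],[0,0,0,0,0]]

```text
clock: 28.42
position: [411.5, 279.4, 221.3]
ee_rot: [0.983, 0.163, -0.082, 0.026]
contact_force: [-1.5, -0.1, -0.0]
gripper_width: -0.6
```

```bash
python3 look.py 5; python3 loc.py; python3 dig.py; python3 - <<'E'
from h import *
import numpy as np
for n,(x0,y0,x1,y1) in dict(top=(255,175,365,275),scene=(205,155,315,255)).items():
    im,d=optics.get_image(n); im0=cv2.imread(f"pics/{n}0.png"); h=cv2.cvtColor(im,cv2.COLOR_BGR2HSV)
    R=np.zeros(d.shape,bool);R[y0:y1,x0:x1]=1
    c,s,m=blob(R&((h[...,0]<8)|(h[...,0]>172))&(h[...,1]>150)&(h[...,2]>70)); print(n,c,s,np.median(d[m]))
    if n=="scene": out=np.hstack([im0[y0:y1,x0:x1],im[y0:y1,x0:x1]])
a=np.load("pics/r4.npy")[0].astype(float);b=np.load("pics/r5.npy")[0].astype(float)
print("corr 7 before/after",np.corrcoef(a.ravel(),b.ravel())[0,1])
cv2.imwrite("pics/fin.png",np.vstack([cv2.resize(out,(660,300)),cv2.resize(np.hstack(list(np.load("pics/r5.npy"))),(660,300))]))
E
```

```text
clock 28.7167 embosser-frame TCP [-20.7 393.5] z 221.3 toolx yaw - emb yaw 0.024 tilt [-0.152 -0.076] F [ 0.62 -0.24 -0.24] joints [ 0.88  0.26 -0.18 -0.07 -1.29  1.04] w -0.04685423453298405
[0.08 0.5  0.33 0.43 0.22 0.28 0.08 0.48 0.17 0.2 ]
top [294.83783784 222.5045045 ] [289 217  12  12 111] 1197.5662
scene [276.65680473 186.4556213 ] [270 180  14  15 169] 1009.7236
corr 7 before/after 0.9735886856955093
```

View pics/fin.png

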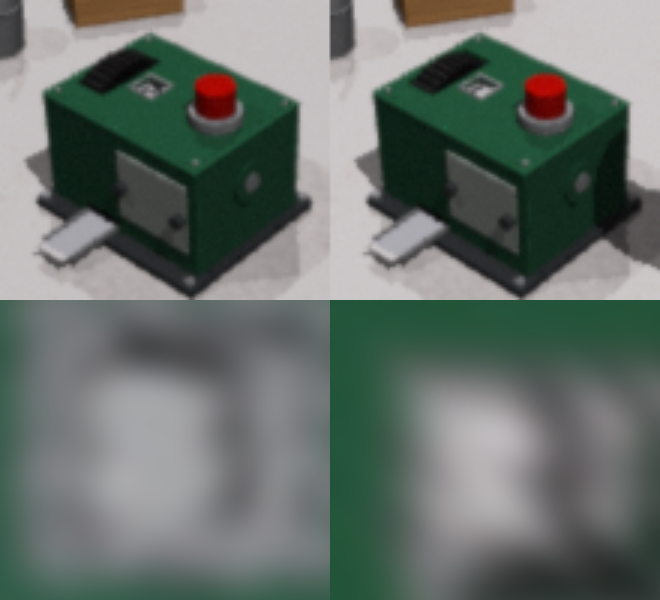

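The final picture still shows the 7 (bar at (165,345), stem at (240,450)). The cap stands exactly where it did at the start, and the finger is clear.

```bash
python3 -c "
from bench import job
print(job.job_done())"
```

```text
the job is handed in; nothing more can be done
None
```

I rolled the drum from 2 to 7 in five one-number strokes, lifted off and checked the 7. I then pushed the cap to its stop, held it, let it back up and handed the job in at about 29 s. No verdict came back.

- **Tyre force:** the highest reading was about 15 N in total, against the 20 N limit. I read the force only at the end of each move, so a brief peak in between would not have shown.
- **Cap:** it stopped moving at 12–17 N, at most about 18 N in total. It stayed on its stop for more than 0.6 s. Afterwards it was back at its starting pixels and depth in both views.
- **Number:** the figure in the window is a clear 7 by eye, and it matched before and after the press (correlation 0.97).
- **Robot:** the last force reading was within noise, and the arm ended well clear of the embosser.

Two checks were weak or disagreed:
- **Digit matching:** my automatic matching was inconclusive. At the end it scored "1" at 0.50 and "7" at 0.48. I relied on the pictures and on one step per stroke, with 2, 4 and 7 read directly.
- **Tool tilt:** the tool crept to about 0.2 rad of tilt during the strokes. I could not command it back, so I pushed the cap with the edge of the tip.

I never aimed at the other things on the table and saw no contact with them, but I did not measure their positions again at the end.

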